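Gauge a drilled strip, then show its burr side to the inspection camera

TASK

Check the drilled strip: push the thickness gauge's knob down, without forcing it, until the foot rests on the strip, keep it there for about a second, and let the gauge rise again. Then draw the strip out from under the gauge and hold it up to the inspection camera with the underside of its hole at the camera's focus, 100 mm straight in front of the lens, the underside facing the lens squarely and the strip's length running level across the view, parallel to the camera's tilt axis; finish there, still holding the strip steady in the air. Leave the camera and the other things on the bench as they are.

Things in the scene. Friction and masses are not known exactly. Their poses are not given: they have to be found in the camera images.
- strip: drilled strip: flat aluminium bar 200 x 30 x 10 mm with one 16 mm through hole near one end, 0.13 to 0.21 kg, lying flat on the gauge's two parallels, underside 42 mm above the bench. Origin: centre of its underside; x along its length (the hole is at x = -80 mm), y across, z up out of its top face (10 mm above the origin)
- hole_underside (a point): centre of the strip's hole on the strip's underside (80 mm from the strip's middle)
- gauge: thickness gauge, fixed: blue base 12 mm thick, two steel parallels (26 x 24 mm, tops at z 42 mm, centred at y 76 and -45 mm), at its +x +y corner a column (to z 135 mm) with a blue arm over the strip's holeless end (x -14 to 78, y 65 to 91, z 99 to 125 mm). Origin on the bench under the strip, which lies along y, hole to -y. Its -x side is open: draw the strip out that way, raised 10 mm
- gauge_foot (a joint): the gauge's sprung spindle: 0 = fully raised, grows (m) as the knob is pushed down; the foot meets the top of the strip at about 0.022. The spring pushes it back up with about 1 N at the top, 3 N at the strip, and lifts it by itself when let go. The foot itself gives: each further mm after contact adds about 1.5 N, up to 10 mm, then it is solid
- gauge_knob_top (a point): centre of the flat top of the gauge's round black knob (32 mm across, 12 mm thick) at the top of the spindle, straight above the foot at x = 0, y = 78 mm in the gauge's frame; 172 mm above the bench when raised. Push it straight down
- foot_pad: the gauge's foot, a steel disc 18 mm across and 8 mm thick at the lower end of the spindle; origin at the centre of its flat underside, 74 mm above the bench when raised (22 mm over the strip)
- inspection_camera: camera head, held by friction in a stand: grey box 48 x 60 x 56 mm, black lens barrel, white ring light 50 mm across in front; looks up towards the robot's side, 20 to 35 degrees from vertical. Origin on its tilt axis, 95 mm above the bench; z points out of the lens along the line of sight (lens front at z 50 mm), y is level, along the tilt axis
- focus (a point): the camera's focus: the point in the air on the line of sight 100 mm in front of the lens front (150 mm from the head's origin)
- camera_stand: the camera's fixed stand: base 140 x 110 x 14 mm with two upright cheeks (tops 112 mm above the bench) 50 mm to the +x side of the origin; origin on the bench
- offcut: bystander: a short undrilled aluminium offcut 100 x 30 x 10 mm lying on the bench; origin under its middle
- v_block: bystander: steel V-block 50 x 40 x 39 mm; origin under its middle
- collar: bystander: steel collar 38 mm across, 14 mm high; origin under its middle
- screwdriver: bystander: a screwdriver lying on the bench
- oil_bottle: bystander: a white oil bottle 52 mm across, 130 mm high
- mug: bystander: a white mug 80 mm across, 90 mm high
- chuck_key: bystander: a T-shaped drill-chuck key 85 x 70 mm lying on the bench
Things that resemble listed ones, but are neither listed nor needed, are in the scene too. What is shaped like the strip but black is not meant. Leave any turquoise look-alike of the gauge alone.

How it is judged:
By the outcome, as a careful person would: the job done as asked, in the order asked, and still so for the second after the job is handed in, while the arm keeps its last pose, push and grip.
It also fails if it takes over 54 s, if anything falls off the work surface, if the arm or the gripper's body presses on something with over 40 N, if the wrist force passes 120 N, or if a joint passes its speed limit or range.

ROBOT

A 6-joint arm with a two-finger parallel gripper is mounted at the origin on the work surface. World frame = base frame: x ahead of the robot, y to its left, z up, the work surface at z = 0. Lengths are in m, angles in rad, forces in N, time in s.
With the tool pointing down it reaches from about 0.375 to 0.925 m from the base axis. Payload 5.7 kg.
Tool frame: the origin (TCP) lies between the finger pads; the fingertips stand 11 mm ahead of it and the grasp point (between the pads) lies 8 mm behind it; x points along the fingers, y is the direction in which the jaws open and shut, and the axes are right-handed (so a half turn about x gives the same grasp; the last joint's range is limited). The gripper opens to 88 mm and grips with 3 to 60 N. Pads are 20 mm wide; open, the fingers measure 115 mm over their backs; the gripper's body (75 mm by 178 mm) begins 61 mm behind the grasp point.
Start: joints at [-1.381, 0.359, 1.51, -0, 1.272, -0.115], TCP at [0.18, -0.572, 0.213] pointing down, gripper open.
Joint ranges: [-2.97, 2.97], [-1.01, 2.36], [0.21, 2.38], [-0.96, 4.11], [0.2, 2.71], [-2.98, 2.98]. Speed limits (rad/s): [2.39, 2.39, 3.14, 3.14, 3.14, 3.14].

INTERFACE

Orientations are given as a unit quaternion [w, x, y, z].
In Python, from rig import arm gives the robot as it stands.
- The arm moves only by the tool step_arm, never from a script. Its argument "steps" is text: rows parted by semicolons, each of 4 numbers parted by spaces: the shift along the tool's x, y, z in mm, then the turn about the tool's x in rad. In form: dx dy dz spin; .... A call has 1 to 12 rows; each row is the pose to reach, as a shift and turn from the pose commanded when the call began, along the tool's axes at that moment; what a row does not reach only later rows make up. A row lasts 1/8 s, in which the tool goes at most 62.5 mm and 10.7 degrees, less where a joint would pass 70% of its speed; a pose out of reach is approached as far as the arm can. A call with a gripper value outside its range is refused whole. "jaw" is the closure, from 0 (fully open) to 1 (shut), set as the call begins (left out, the last holds). The fingers move at their own pace and stop on an object; the grip force is fixed at half the most. Time passes only in rows, so rows that repeat a pose let the fingers close. It gives the time, the measured TCP pose, the force and the opening at its end, in the units of the state.
- arm.state(): the state, without advancing time (a new reading comes with each control period).
- arm.get_image(name): name is "scene" or "top"; returns the picture (400x640x3 uint8, red, green, blue); there is no depth.
- arm.camera_info(name): a dict with "mtx" (3x3 intrinsics, pixels), "dist_coeffs" ([k1, k2, p1, p2, k3] as OpenCV has them; the pictures are not rectified), "position" and "attitude" of the camera in the world. Camera axes: x right, y down, z forward; pixel columns grow to the right and rows downward; lengths in m; the calibration is good to about 2 mm. A picture is of the moment at which its call begins. camera_info takes no time and is no camera call.
- arm.hand_in(): hands the job in, once; it reports no verdict.
The state is a dict: "time_s": time; "q": joint angles; "qd": joint speeds; "effort": joint torques, N m; "position": TCP position; "eef_rot": TCP orientation; "ft_force": force on the tool from outside, world axes, zero at the start; "ft_torque": the same for the moment, N m; "gripper_width": finger opening in m.
Only numpy, scipy, OpenCV 4.12 (cv2) and the standard library are available. Lean on these libraries where they do the work, as an engineer would, in place of code of your own. Each camera call takes 0.05 s, during which the arm holds its last target. There are 200 camera calls.

## Working session

There is one attempt and no reset: what is moved stays moved. The work goes in short steps, Python scripts to look and compute and a tool call to move; the robot and the scene stay as the last step left them, time stands still between calls to the robot, and variables do not carry over. Pictures are saved under pics/ and viewed, about 8 in all and at most 12, crops included, and the job is handed in when it is done.

Besides the shell and the picture viewer there is one more tool, called after ">>>" by a JSON object that holds its "op" and its "data", one argument or row to a line. step_arm: Moves the arm, as the interface text tells. Its arguments: {"type":"object","properties":{"steps":{"type":"string"},"jaw":{"type":"number"}},"required":["steps"]}

```bash
mkdir -p pics; ls; python3 - <<'E'
from rig import arm
import cv2, json
for n in("scene","top"):
    im=arm.get_image(n); cv2.imwrite(f"pics/{n}0.png",cv2.cvtColor(im,cv2.COLOR_RGB2BGR))
    print(n,arm.camera_info(n))
print(arm.state())
E
```

```text
pics
scene {'mtx': array([[453.29178737,   0.        , 313.17431595],
       [  0.        , 453.29178737, 200.43119252],
       [  0.        ,   0.        ,   1.        ]]), 'dist_coeffs': array([0.03105938, 0.        , 0.        , 0.        , 0.        ]), 'position': array([ 1.03720852, -0.55757598,  1.3625806 ]), 'attitude': array([-0.27005453,  0.89850228,  0.33122385, -0.10027442])}
top {'mtx': array([[384.14332444,   0.        , 319.13583511],
       [  0.        , 384.14332444, 203.63993832],
       [  0.        ,   0.        ,   1.        ]]), 'dist_coeffs': array([-0.06035225,  0.        ,  0.        ,  0.        ,  0.        ]), 'position': array([0.4731734 , 0.05287688, 1.25969881]), 'attitude': array([ 0.01145469, -0.69696801,  0.716554  , -0.02558803])}
{'time_s': 0.1, 'q': array([-1.38111799e+00,  3.59416273e-01,  1.51128627e+00, -5.84993219e-06,
        1.27252289e+00, -1.15074686e-01]), 'qd': array([ 6.26511398e-04, -1.58840033e-03, -1.82837176e-03,  9.29391570e-05,
        1.01304046e-03,  1.97435506e-03]), 'effort': array([ 7.41760914e-05, -5.16355348e+01, -2.71408153e+01,  6.76168059e-02,
        2.76640768e-02, -3.26987129e-05]), 'position': array([ 0.17992098, -0.57173305,  0.21271806]), 'eef_rot': array([-0.10675376, -0.69888981, -0.10790736,  0.69893682]), 'ft_force': array([0.23668045, 0.26739583, 0.81264765]), 'ft_torque': array([-0.00182745, -0.05032962, -0.00509581]), 'gripper_width': 0.08752760942450358}
```

View pics/scene0.png

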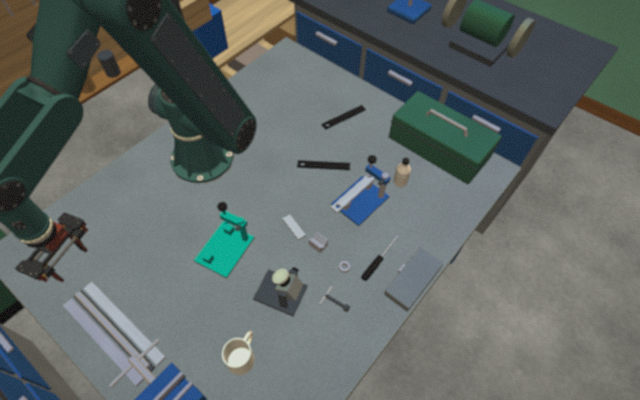

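View pics/top0.png

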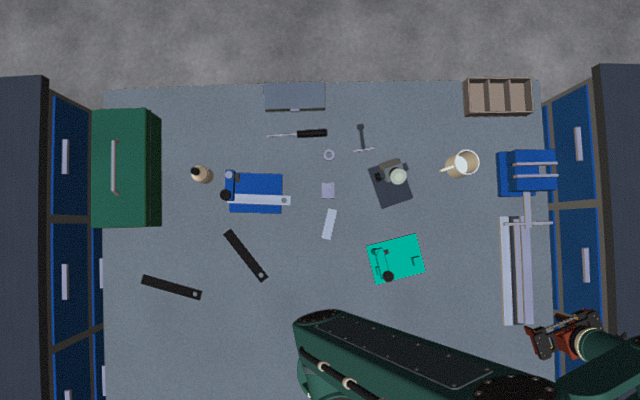

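The blue gauge with the aluminium strip is at scene (360,198) and top (255,195). The turquoise gauge is at scene (225,245) and top (395,260), and the two black strips are at top (245,255) and (170,287); all three are look-alikes. The camera is at scene (283,285) and top (392,180). Next I'll enlarge both to confirm.

```bash
python3 - <<'E'
import cv2, numpy as np
s=cv2.imread("pics/scene0.png");t=cv2.imread("pics/top0.png")
def c(im,x,y):
    z=cv2.resize(im[y:y+75,x:x+100],None,fx=4,fy=4,interpolation=cv2.INTER_CUBIC)
    for k in range(0,100,10):
        cv2.putText(z,str(x+k),(k*4,8),0,.28,(0,255,255),1); z[:4,k*4]=(0,255,255)
    for k in range(0,75,10):
        cv2.putText(z,str(y+k),(0,k*4+4),0,.28,(0,255,255),1)
    return z
cv2.imwrite("pics/crop1.png",np.vstack([np.hstack([c(s,320,150),c(t,210,155)]),np.hstack([c(s,245,250),c(t,350,145)])]))
E
```

```text
(no output)
```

View pics/crop1.png

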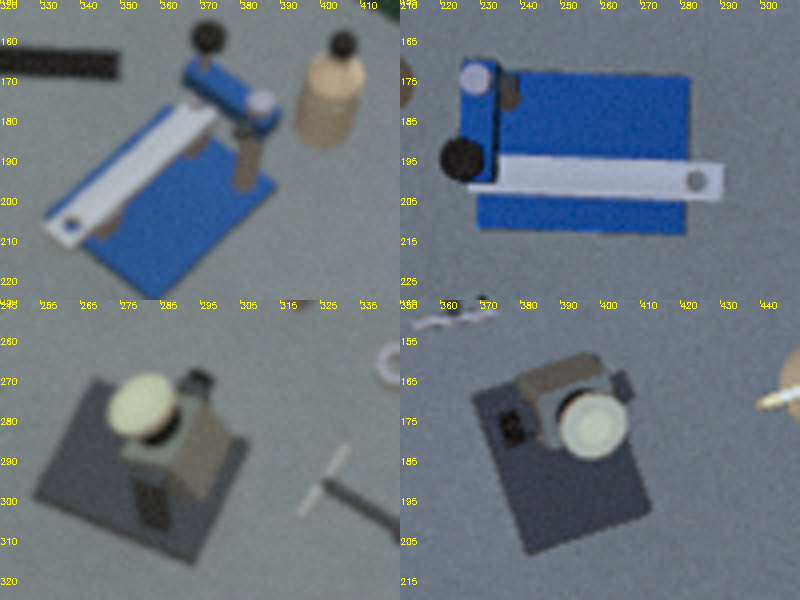

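The crops confirm it. In the top left panel the blue gauge holds the silver strip, with its hole at scene (338,206) and the black knob at (372,158). In the top right panel the hole is at top (284,200) and the knob at (225.5,195). The camera's ring light is at scene (281,277) and top (398,176).

```bash
cat > h.py <<'E'
import numpy as np, cv2
from scipy.spatial.transform import Rotation as R
from scipy.optimize import least_squares
from rig import arm
def rot(q): return R.from_quat([q[1],q[2],q[3],q[0]])
CI={n:arm.camera_info(n) for n in("scene","top")}
def proj(n,P):
    c=CI[n]; Rm=rot(c["attitude"]).as_matrix(); t=-Rm.T@c["position"]
    return cv2.projectPoints(np.atleast_2d(P).astype(float),cv2.Rodrigues(Rm.T)[0],t,c["mtx"],c["dist_coeffs"])[0][:,0]
def tri(a,b):
    f=lambda p:np.r_[(proj("scene",p)[0]-a),(proj("top",p)[0]-b)]
    s=least_squares(f,[.5,.1,.1]); return s.x,s.fun
def shot(n,k=4): return cv2.cvtColor(np.mean([arm.get_image(n).astype(float) for _ in range(k)],0).round().astype(np.uint8),cv2.COLOR_RGB2BGR)
def Rz(a): return R.from_euler('z',a).as_matrix()
E
python3 - <<'E'
from h import *
np.set_printoptions(precision=4,suppress=True)
for n in CI: cv2.imwrite(f"pics/{n}1.png",shot(n))
# ring
el={}
for n,(x,y) in dict(scene=(281,277),top=(398,176)).items():
    im=cv2.imread(f"pics/{n}1.png").astype(int); w=im[y-14:y+14,x-14:x+14]
    z=cv2.resize(w.astype(np.uint8),None,fx=8,fy=8,interpolation=cv2.INTER_CUBIC).astype(int)
    m=((z[...,2]-z[...,0]>12)&(z[...,1]>160)).astype(np.uint8)
    c=max(cv2.findContours(m,0,1)[0],key=cv2.contourArea); e=cv2.fitEllipse(cv2.convexHull(c)); el[n]=np.array(e[0])/8-.44+[x-14,y-14]
    print(n,"ring",el[n],np.array(e[1])/8,e[2])
ring,r=tri(el["scene"],el["top"]); print("ring",ring,r)
print("knob",*tri([372,158.5],[225.5,195]))
print("hole",*tri([338,206],[284.25,200]))
print("endA",*tri([331,204.2],[290.5,196])); print("endB",*tri([337,212.2],[290.25,205]))
print("tri both corner perm",*tri([337,212.2],[290.5,196]),*tri([331,204.2],[290.25,205]))
obs=[("top",(-70,55),(368,208.75))]
S=[("top",[ 70, 55],None)]
pts=[("top",(70,55),(368,169)),("top",(-70,55),(382.5,208.75)),("top",(-70,-55),(413,197.75)),
("scene",(-70,-55),(253.25,299)),("scene",(-70,55),(268.75,269.5)),("scene",(70,55),(307.25,285)),("scene",(70,-55),(293.75,316.25))]
import itertools
for perm in (0,1,2,3):
  sc=[(-70,-55),(-70,55),(70,55),(70,-55)]
  P=pts[:3]+[("scene",sc[(i+perm)%4],pts[3+i][2]) for i in range(4)]
  f=lambda v:np.concatenate([proj(n,np.r_[v[:2]+Rz(v[2])[:2,:2]@np.array(p)/1e3,.014])[0]-o for n,p,o in P])
  s=least_squares(f,[.55,-.1,.3]); print(perm,s.x,s.cost,s.fun.round(1))
E
```

```text
scene ring [279.7499 275.6802] [11.4779 16.7887] 52.408267974853516Traceback (most recent call last):
  File "<stdin>", line 10, in <module>
cv2.error: OpenCV(4.12.0) /io/opencv/modules/imgproc/src/shapedescr.cpp:361: error: (-201:Incorrect size of input array) There should be at least 5 points to fit the ellipse in function 'fitEllipseNoDirect'
```

```bash
python3 - <<'E'
from h import *
np.set_printoptions(precision=4,suppress=True)
for n,(x,y) in dict(scene=(281,277),top=(398,176)).items():
    im=cv2.imread(f"pics/{n}1.png").astype(int); print(n); print(im[y-2,x-14:x+14].tolist())
el={}
for n,(x,y) in dict(scene=(281,277),top=(398,176)).items():
    im=cv2.imread(f"pics/{n}1.png"); w=im[y-14:y+14,x-14:x+14]
    z=cv2.resize(w,None,fx=8,fy=8,interpolation=cv2.INTER_CUBIC).astype(int)
    m=(z[...,2]>155).astype(np.uint8)
    c=max(cv2.findContours(m,0,1)[0],key=cv2.contourArea); e=cv2.fitEllipse(cv2.convexHull(c)); el[n]=np.array(e[0])/8-.44+[x-14,y-14]
    print(n,"ring",el[n],np.array(e[1])/8,e[2])
ring,r=tri(el["scene"],el["top"]); print("ring",ring,r)
print("knob",*tri([372,158.5],[225.5,195]))
print("hole",*tri([338,206],[284.25,200]))
print("endA",*tri([331,204.2],[290.5,205])); print("endB",*tri([337,212.2],[290.25,196]))
pts=[("top",(70,55),(368,169)),("top",(-70,55),(382.5,208.75)),("top",(-70,-55),(413,197.75))]
sc=[(-70,-55),(-70,55),(70,55),(70,-55)]; so=[(253.25,299),(268.75,269.5),(307.25,285),(293.75,316.25)]
for perm in (0,1,2,3):
  P=pts+[("scene",sc[(i+perm)%4],so[i]) for i in range(4)]
  f=lambda v:np.concatenate([proj(n,np.r_[v[:2]+Rz(v[2])[:2,:2]@np.array(p)/1e3,.014])[0]-o for n,p,o in P])
  s=least_squares(f,[.55,-.1,.3]); print(perm,s.x,s.cost,s.fun.round(1))
E
```

```text
scene
[[78, 72, 66], [78, 72, 66], [78, 72, 66], [78, 72, 66], [86, 85, 81], [110, 123, 117], [142, 164, 156], [162, 188, 176], [167, 195, 186], [168, 197, 188], [171, 200, 190], [172, 200, 190], [170, 199, 189], [170, 201, 189], [169, 198, 189], [170, 199, 189], [168, 194, 184], [164, 192, 182], [163, 190, 182], [157, 182, 178], [139, 161, 161], [121, 138, 138], [112, 122, 118], [114, 123, 112], [115, 125, 114], [115, 123, 113], [113, 120, 111], [105, 110, 105]]
top
[[70, 70, 72], [97, 96, 90], [118, 112, 100], [118, 111, 99], [105, 96, 87], [64, 65, 62], [90, 109, 122], [158, 168, 166], [177, 180, 166], [172, 177, 162], [175, 177, 165], [176, 185, 172], [177, 192, 178], [178, 194, 181], [180, 194, 183], [178, 194, 181], [178, 194, 181], [176, 192, 181], [174, 185, 174], [171, 179, 167], [170, 177, 164], [174, 179, 168], [143, 143, 132], [127, 117, 106], [125, 110, 101], [126, 113, 103], [126, 112, 103], [125, 114, 103]]
scene ring [279.909  275.3966] [12.1943 17.0027] 49.07417297363281
top ring [397.8541 175.8837] [14.4702 15.9318] 51.5416259765625
ring [ 0.6071 -0.2052  0.1395] [0.0907 0.001  0.064  0.0658]
knob [0.5629 0.2968 0.1692] [-0.5714  0.0994 -0.3493 -0.3437]
hole [0.5515 0.1381 0.051 ] [-0.3858  0.0371 -0.2498 -0.2517]
endA [0.5348 0.1183 0.0687] [-0.6307  0.0522 -0.4055 -0.4099]
endB [0.5636 0.1188 0.0469] [-0.2195  0.0205 -0.1434 -0.1446]
0 [ 0.6011 -0.209   0.3097] 2.4307569836390037 [-0.3 -1.1 -0.4 -0.6  0.5 -0.7 -0.9 -0.1 -0.9 -0.6  0.3 -0.4 -0.3 -0.4]
1 [ 0.5999 -0.1968  1.2685] 1502.1340057048094 [ -6.   24.3  20.6  -3.9  -1.4 -25.    1.5 -13.1  24.   -5.1   3.4   6.4
 -22.   -1.7]
2 [ 0.5772 -0.1998 -2.8537] 4168.496811575166 [ 42.7  36.   14.5 -44.2 -47.5 -23.   -4.3  -7.5  -3.7  -7.1  -3.3  -6.5
  -4.7  -7.3]
3 [ 0.5918 -0.2159 -0.6396] 1483.6274472154028 [ 23.  -10.6 -15.5 -15.7 -18.4  14.7   9.6  17.5 -12.9   5.5 -17.8 -17.1
   4.5  -7.6]
```

```bash
python3 - <<'E'
import cv2, numpy as np
s=cv2.imread("pics/scene1.png");t=cv2.imread("pics/top1.png")
def c(im,x,y,w=50,h=60,f=8):
    z=cv2.resize(im[y:y+h,x:x+w],None,fx=f,fy=f,interpolation=cv2.INTER_CUBIC)
    for k in range(0,w,5):
        cv2.putText(z,str(x+k),(k*f,10),0,.35,(0,255,255),1); z[:6,k*f+f//2]=(0,255,255)
    for k in range(0,h,5):
        cv2.putText(z,str(y+k),(0,k*f+8),0,.35,(0,255,255),1); z[k*f+f//2,:6]=(0,255,255)
    return z
cv2.imwrite("pics/crop2.png",np.hstack([c(s,258,258),c(t,366,155)]))
E
```

```text
(no output)
```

View pics/crop2.png

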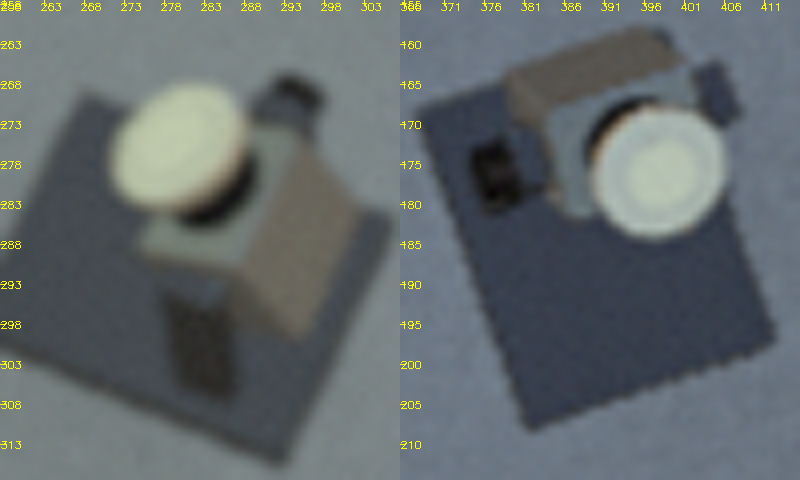

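```bash
cat > cam.py <<'E'
from h import *
np.set_printoptions(precision=4,suppress=True)
d=.375
B=[("top",(70,55),(368,169)),("top",(-70,55),(382.5,208.75)),("top",(-70,-55),(413,197.75)),("scene",(-70,-55),(253.25,299)),("scene",(-70,55),(268.75,269.5)),("scene",(70,55),(307.25,285)),("scene",(70,-55),(293.75,316.25))]
C=[("top",-24,30,1,(388,182.3)),("top",24,30,1,(383.7,169.8)),("top",24,-30,1,(401.8,163.3)),("top",24,30,0,(378.9,163.9)),("top",24,-30,0,(396.8,157.9)),
("scene",24,-30,1,(287.6,291.1)),("scene",24,30,1,(295.1,275.1)),("scene",24,30,0,(302.6,283.2)),("scene",24,-30,0,(294.8,300.1)),("scene",-24,-30,1,(275.1,288.2))]
E={"scene":(279.91,275.40),"top":(397.85,175.88)}
def model(v):
    x,y,yaw,off,th,z0,z1,zr=v[:8]
    M=Rz(yaw); H=M@np.array([[np.cos(th),0,-np.sin(th)],[0,1,0],[np.sin(th),0,np.cos(th)]])
    piv=np.array([x,y,.095])+M@[off,0,0]
    return M,H,piv
def f(v):
    M,H,piv=model(v); o={"top":v[8:10],"scene":v[10:12]}; r=[]
    for n,p,u in B: r.append(proj(n,np.array([v[0],v[1],0])+M@[p[0]/1e3,p[1]/1e3,.014])[0]+o[n]-np.array(u)+d)
    for n,a,b,k,u in C: r.append(proj(n,piv+H@[a/1e3,b/1e3,v[6] if k else v[5]])[0]+o[n]-u)
    for n in E: r.append(2*(proj(n,piv+H@[0,0,v[7]])[0]+o[n]-E[n]))
    r.append(v[8:]*.7)
    return np.concatenate(r)
if __name__=="__main__":
    for fix in (None,.05,0):
        g=f if fix is None else (lambda v:np.r_[f(v),(v[3]-fix)*1e5])
        s=least_squares(g,[.6,-.21,.31,.03,.5,-.03,.03,.05,0,0,0,0]); M,H,piv=model(s.x)
        J=np.linalg.pinv(s.jac.T@s.jac); print(fix,s.x,np.degrees(s.x[4]),s.cost); print("std",np.sqrt(np.diag(J))*.4)
        print(" piv",piv,"focus",piv+H[:,2]*.15); print(s.fun.round(1))
E
python3 cam.py
```

```text
None [ 0.6001 -0.2075  0.3055  0.0298  0.4554 -0.0316  0.019   0.0509  0.1863
  0.1105  0.0717  0.3881] 26.091581855356193 5.377880540622087
std [0.0014 0.0013 0.0045 0.0011 0.0144 0.0021 0.0018 0.0017 0.4114 0.4189
 0.4152 0.4161]
 piv [ 0.6285 -0.1986  0.095 ] focus [ 0.5656 -0.2184  0.2297]
[-0.1 -0.4 -0.4  0.2  0.5  0.3 -0.4 -0.  -0.2 -0.4  0.9 -0.1  0.1 -0.2
 -1.   0.8 -0.2 -1.   0.4 -0.9 -0.5  0.3 -0.4  0.1 -0.5  0.4  0.5 -1.2
  0.2 -0.4 -0.1  0.1 -0.9  0.7  0.2  0.5  0.8  0.3  0.1  0.1  0.1  0.3]
0.05 [ 0.5966 -0.2093  0.2998  0.05    0.6031 -0.0036  0.0408  0.0686 -0.9103
  0.723   0.5026  1.7786] 34.55289956807644 25.020134801171622
std [0.0014 0.0012 0.0044 0.     0.0139 0.0012 0.0011 0.0012 0.4055 0.4175
 0.4136 0.4048]
 piv [ 0.6444 -0.1945  0.095 ] focus [ 0.5631 -0.2197  0.2185]
[-0.6  1.1 -1.   1.8 -0.1  2.  -1.2  1.  -0.8  0.7  0.2  1.2 -0.9  1.
 -1.4 -0.3  0.3 -1.4  1.2 -1.3  0.1 -1.6  0.6 -1.7 -0.7 -0.6  0.6 -2.4
  1.2 -2.2  0.6 -1.5  0.1  0.9  0.3  0.5  0.7  0.5 -0.6  0.5  0.4  1.2
 -0. ]
0 [ 0.6067 -0.2042  0.3055  0.      0.5837 -0.0697 -0.0226  0.0071  2.2655
 -1.1189 -0.6585 -2.544 ] 33.441177262431914 63.509298243814065
std [0.0014 0.0013 0.0046 0.     0.0164 0.0014 0.0011 0.0009 0.4044 0.4156
 0.4159 0.4056]
 piv [ 0.6067 -0.2042  0.095 ] focus [ 0.5279 -0.2291  0.2202]
[ 0.9 -3.6  0.6 -3.   1.5 -3.   1.2 -2.4  1.2 -2.8  2.4 -2.5  1.7 -2.5
 -1.7  1.  -0.1  0.4 -0.   0.7 -0.3  0.3 -0.6  0.3 -1.5  1.1 -0.6 -0.3
 -0.  -0.1 -0.2  0.2 -0.6  2.4 -1.6  4.  -0.7  3.7  1.6 -0.8 -0.5 -1.8
  0. ]
```

```bash
python3 - <<'E'
from cam import *
for nm,pr in {"box56":lambda v:[(v[6]-v[5]-.056)*1e5],"box56+zr50":lambda v:[(v[6]-v[5]-.056)*1e5,(v[7]-.05)*1e5],"off30,56":lambda v:[(v[6]-v[5]-.056)*1e5,(v[3]-.03)*1e5],"zr50":lambda v:[(v[7]-.05)*1e5]}.items():
    s=least_squares(lambda v:np.r_[f(v),pr(v)],[.6,-.21,.31,.03,.5,-.03,.03,.05,0,0,0,0],x_scale=[.1,.1,.1,.1,.1,.1,.1,.1,1,1,1,1]); M,H,piv=model(s.x)
    print(nm,s.x,np.degrees(s.x[4]),s.cost,"focus",piv+H[:,2]*.15,"los",H[:,2])
    for n in("scene","top"):
        a=np.linspace(0,2*np.pi,40); P=(piv+H[:,2]*s.x[7])[:,None]+H[:,:2]@np.array([.025*np.cos(a),.025*np.sin(a)])
        print(n,cv2.fitEllipse(proj(n,P.T).astype(np.float32)))
E
```

```text
box56 [ 0.6001 -0.2074  0.3064  0.0291  0.4331 -0.0358  0.0202  0.0512  0.2334
  0.0876  0.0497  0.3909] 24.81195189820741 6.37222440073366 focus [ 0.5678 -0.2176  0.2312] los [-0.4001 -0.1266  0.9077]
scene ((280.06353759765625, 275.2285461425781), (12.606730461120605, 17.436973571777344), 48.72639846801758)
top ((398.0088806152344, 175.7371826171875), (15.276104927062988, 17.19514274597168), 43.4501953125)
box56+zr50 [ 0.6001 -0.2074  0.3064  0.0286  0.4346 -0.0368  0.0192  0.05    0.2837
  0.0419  0.0466  0.3164] 24.897929790496356 6.408026861489089 focus [ 0.5671 -0.2178  0.2311] los [-0.4014 -0.127   0.9071]
scene ((280.07525634765625, 275.3687744140625), (12.58574104309082, 17.42574691772461), 48.65183639526367)
top ((397.92498779296875, 175.80050659179688), (15.252246856689453, 17.178850173950195), 43.552284240722656)
off30,56 [ 0.5998 -0.2075  0.3061  0.03    0.4362 -0.0346  0.0214  0.0522  0.1664
  0.1189  0.0814  0.4828] 24.99147307933679 6.43748606204225 focus [ 0.568  -0.2176  0.231 ] los [-0.4028 -0.1273  0.9064]
scene ((280.0501403808594, 275.1152038574219), (12.57870864868164, 17.447214126586914), 48.62807846069336)
top ((398.0844421386719, 175.68348693847656), (15.267803192138672, 17.210060119628906), 43.608619689941406)
zr50 [ 0.6001 -0.2075  0.3055  0.0294  0.4568 -0.0323  0.0182  0.05    0.2266
  0.0736  0.0694  0.328 ] 26.17027231736154 5.4010004518712424 focus [ 0.565  -0.2186  0.2296] los [-0.4206 -0.1327  0.8975]
scene ((279.9915771484375, 275.4375915527344), (12.349000930786133, 17.42499351501465), 47.83460235595703)
top ((397.95257568359375, 175.88607788085938), (15.09804916381836, 17.177560806274414), 44.75453567504883)
```

```bash
python3 - <<'E'
from h import *
np.set_printoptions(precision=4,suppress=True)
print([a for a in dir(arm) if a[0]!="_"])
def fit(P,x0,off=False):
    P=[(n,np.array(p)/1e3,np.array(o)-.375) for n,p,o in P]
    f=lambda v:np.concatenate([proj(n,np.r_[v[:2],0]+Rz(v[2])@p)[0]-o for n,p,o in P])
    s=least_squares(f,x0); print(s.x,s.cost,s.fun.round(1)); return s.x
S=[("scene",(-100,15,52),(331,204.2)),("scene",(-100,-15,52),(337,212.2)),("scene",(-80,0,52),(338,206)),("top",(-100,15,52),(290.25,205)),("top",(-100,-15,52),(290.5,196)),("top",(-80,0,52),(284.25,200)),("top",(100,15,52),(227,203))]
print("strip");s=fit(S,[.55,.2,1.57])
G=[("scene",(0,78,172),(372,158.5)),("top",(0,78,172),(225.5,195)),("top",(78,91,125),(225,170.5)),("top",(78,65,125),(234.2,170.5)),("top",(-14,65,125),(233.8,200.5))]
print("gauge");g=fit(G,[.55,.2,0.])
print("knob",np.r_[g[:2],0]+Rz(g[2])@[0,.078,.172])
k=tri(np.array([372,158.5])-.375,np.array([225.5,195])-.375);print(k)
# knob blob in both images
for n,(x,y) in dict(scene=(372,159),top=(225,195)).items():
    im=cv2.imread(f"pics/{n}1.png").max(2); w=im[y-11:y+11,x-11:x+11]; z=cv2.resize(w,None,fx=8,fy=8,interpolation=cv2.INTER_CUBIC)
    c=cv2.findContours((z<65).astype(np.uint8),0,1)[0]; c=max(c,key=cv2.contourArea); print(n,np.array(cv2.boundingRect(c))/8+[x-11.44,y-11.44,0,0],w.min())
E
```

```text
['PlanningError', 'camera_info', 'get_image', 'hand_in', 'state']
strip
[0.5558 0.2194 1.5003] 3.730961920987428 [-0.2  2.5  0.2 -0.3 -0.  -0.2 -0.2  0.6 -0.   0.1 -0.4  0.5 -0.5 -0.2]
gauge
[ 0.5604  0.2178 -0.0268] 0.47290915831550745 [-0.4  0.1  0.1  0.1  0.2 -0.4 -0.3 -0.4 -0.3  0.5]
knob [0.5625 0.2958 0.172 ]
(array([0.563 , 0.2965, 0.172 ]), array([-0.1386,  0.0241, -0.0846, -0.0833]))
scene [367.935 155.435   7.5     7.75 ] 31
top [219.685 189.06   10.75   11.125] 21
```

>>> {"op": "step_arm", "data": {
  "steps": "-60 0 0 0; -120 0 0 0; -170 0 0 0",
  "jaw": 1
}}

```text
time_s: 0.88
position: [0.1801, -0.5725, 0.3861]
eef_rot: [0.108, 0.699, 0.107, -0.699]
ft_force: [0.5, -0.7, -0.5]
gripper_width: 0.061
```

Knob top measures (0.563, 0.296, 0.172), which agrees with the text. I'll carry the closed gripper over at height and spin the jaws to the strip's cross direction on the way.

>>> {"op": "step_arm", "data": {
  "steps": "0 -30 -50 -0.1; 0 -55 -105 -0.2; 0 -85 -160 -0.31; 0 -110 -210 -0.41; 0 -140 -265 -0.52; 0 -165 -320 -0.62; 0 -195 -370 -0.72; 0 -220 -420 -0.83; 0 -250 -470 -0.93; 0 -300 -505 -1.03; 0 -350 -540 -1.14; 0 -400 -570 -1.238"
}}

```text
time_s: 2.38
position: [0.6043, -0.0177, 0.3834]
eef_rot: [0.494, 0.506, 0.494, -0.506]
ft_force: [0.1, -1.3, 1.1]
gripper_width: 0.0004
```

Every row turns only about the tool's x, but the final pose needs the tool tilted about 25°. A short free-air test past the reach limit will show how the arm treats unreachable poses.

>>> {"op": "step_arm", "data": {
  "steps": "0 35 -45 0; 0 70 -90 0; 0 100 -135 0; 0 135 -180 0; 0 170 -225 0; 0 200 -270 0; 0 255 -290 0; 0 310 -310 0; 0 365 -330 0; 0 420 -350 0; 0 420 -350 0"
}}

```text
time_s: 3.75
position: [0.9089, 0.2794, 0.3312]
eef_rot: [0.502, 0.525, 0.483, -0.488]
ft_force: [0.6, -0.6, -0.0]
gripper_width: 0.0004
```

```bash
python3 - <<'E'
from h import *
s=arm.state(); m=rot(s["eef_rot"]).as_matrix(); print(s["position"],s["q"]); print(m.round(3))
E
```

```text
[0.90890798 0.27935327 0.33119249] [0.22385769 0.91650501 0.2155232  0.00471934 1.95023498 0.25391791]
[[ 0.057  0.998 -0.028]
 [ 0.017 -0.029 -0.999]
 [-0.998  0.056 -0.019]]
```

>>> {"op": "step_arm", "data": {
  "steps": "0 60 -18 0; 0 120 -36 0; 0 180 -54 0; 0 240 -72 0"
}}

```text
time_s: 4.25
position: [0.9538, 0.2877, 0.2848]
eef_rot: [0.511, 0.543, 0.473, -0.469]
ft_force: [0.4, -0.6, 0.2]
gripper_width: 0.0002
```

```bash
cat > st.py <<'E'
from h import *
np.set_printoptions(precision=4,suppress=True)
s=arm.state(); m=rot(s["eef_rot"]).as_matrix(); print(s["time_s"],s["position"],s["q"],s["ft_force"],s["gripper_width"]); print(m.round(4)); print("tilt",np.degrees(np.arccos(-m[2,0])),"az",np.arctan2(m[1,0],m[0,0]))
E
python3 st.py
```

```text
4.25 [0.9538 0.2877 0.2848] [0.2202 0.9684 0.2152 0.0093 1.8394 0.2512] [ 0.368  -0.56    0.2418] 0.00019831193005291338
[[ 0.1134  0.9932 -0.0259]
 [ 0.0346 -0.03   -0.999 ]
 [-0.9929  0.1124 -0.0378]]
tilt 6.811669942654682 az 0.2961721332449136
```

>>> {"op": "step_arm", "data": {
  "steps": "-20 -50 10 0; -40 -100 25 0; -60 -150 40 0; -60 -150 40 0"
}}

```text
time_s: 4.75
position: [0.7927, 0.2496, 0.3281]
eef_rot: [0.511, 0.543, 0.473, -0.469]
ft_force: [0.0, 0.1, -0.1]
gripper_width: 0.0007
```

```bash
python3 st.py
```

```text
4.75 [0.7927 0.2496 0.3281] [0.2176 0.5868 0.8637 0.0094 1.5741 0.2458] [ 0.0308  0.062  -0.0575] 0.0007196539617168153
[[ 0.1118  0.9934 -0.0256]
 [ 0.0343 -0.0296 -0.999 ]
 [-0.9931  0.1109 -0.0374]]
tilt 6.7189916398267275 az 0.2979351199034982
```

The out-of-reach behaviour tilts the tool, and the tilt then stays. That gives me the tilt later, at this azimuth. First I'll undo it at the inner limit.

>>> {"op": "step_arm", "data": {
  "steps": "-7 -55 19 0; -14 -110 38 0; -21 -165 57 0; -28 -220 76 0; -35 -275 95 0; -42 -330 114 0; -48 -384 134 0; -53 -425 150 0; -58 -468 165 0; -58 -468 165 0"
}}

```text
time_s: 6.0
position: [0.3202, 0.097, 0.3256]
eef_rot: [0.511, 0.544, 0.472, -0.469]
ft_force: [-0.1, 0.3, 0.5]
gripper_width: 0.0004
```

```bash
python3 st.py
```

```text
6.0 [0.3202 0.097  0.3256] [ 0.0527 -0.2372  1.8897  0.029   1.3723  0.0774] [-0.0941  0.3009  0.5083] 0.0003816714740415874
[[ 0.1149  0.993  -0.0266]
 [ 0.0345 -0.0308 -0.9989]
 [-0.9928  0.1139 -0.0378]]
tilt 6.891384992095413 az 0.29172862244611536
```

>>> {"op": "step_arm", "data": {
  "steps": "50 -10 4 0; 100 -20 7 0; 150 -32 11 0; 196 -42 14 0; 196 -42 14 0"
}}

```text
time_s: 6.62
position: [0.3001, 0.0915, 0.123]
eef_rot: [0.51, 0.542, 0.475, -0.471]
ft_force: [0.3, -0.7, 0.6]
gripper_width: 0.0007
```

```bash
python3 st.py; cat > kin.py <<'E'
import numpy as np
from scipy.optimize import least_squares
D=[([-1.381,.3594,1.5113,1.2725],[.1799,-.5717,.2127]),([.2239,.9165,.2155,1.9502],[.9089,.2794,.3312]),([.2202,.9684,.2152,1.8394],[.9538,.2877,.2848]),([.2176,.5868,.8637,1.5741],[.7927,.2496,.3281]),([.0527,-.2372,1.8897,1.3723],[.3202,.097,.3256])]
def fk(v,q):
    a,h,L1,L2,L3,d,c=v; q1,q2,q3,q5=q; s=q2+q3+q5
    r=a+L1*np.sin(q2)+L2*np.sin(q2+q3)+c*np.cos(q2+q3)+L3*np.sin(s); z=h+L1*np.cos(q2)+L2*np.cos(q2+q3)-c*np.sin(q2+q3)+L3*np.cos(s)
    return np.array([r*np.cos(q1)-d*np.sin(q1),r*np.sin(q1)+d*np.cos(q1),z])
fit=least_squares(lambda v:np.concatenate([fk(v,q)-p for q,p in D]),[0,.3,.4,.4,.3,.07,0]); V=fit.x
if __name__=="__main__": print(V.round(4),abs(fit.fun).max())
E
python3 kin.py
```

```text
6.625 [0.3001 0.0915 0.123 ] [0.0351 0.006  2.2701 0.0446 0.758  0.0328] [ 0.3231 -0.7497  0.6246] 0.0007498272128400802
[[ 0.1066  0.994  -0.0264]
 [ 0.0344 -0.0302 -0.999 ]
 [-0.9937  0.1055 -0.0374]]
tilt 6.430270599861449 az 0.31250212283059475
[-1.000e-04  2.670e-01  6.113e-01  4.336e-01  3.913e-01  7.290e-02
  1.120e-01] 0.007103363350849698
```

>>> {"op": "step_arm", "data": {
  "steps": "-3 -25 9 0; -6 -50 17 0; -9 -75 25 0; -9 -75 25 0"
}}

```text
time_s: 7.12
position: [0.2316, 0.0695, 0.1322]
eef_rot: [0.511, 0.543, 0.472, -0.47]
ft_force: [0.9, 0.1, 0.1]
gripper_width: 0.0002
```

```bash
python3 st.py
```

```text
7.125 [0.2316 0.0695 0.1322] [-0.0658 -0.158   2.3724  0.0552  0.8173 -0.0725] [0.8883 0.0751 0.1362] 0.00020292816308346595
[[ 0.1128  0.9932 -0.0269]
 [ 0.0329 -0.0308 -0.999 ]
 [-0.9931  0.1118 -0.0361]]
tilt 6.749669521546394 az 0.28351694948965733
```

>>> {"op": "step_arm", "data": {
  "steps": "25 -3 1 0; 50 -6 2 0; 60 -7 2 0; 60 -7 2 0"
}}

```text
time_s: 7.62
position: [0.2553, 0.0778, 0.0953]
eef_rot: [0.506, 0.533, 0.479, -0.48]
ft_force: [-1.0, -0.3, -0.0]
gripper_width: 0.0009
```

```bash
python3 st.py
```

```text
7.625 [0.2553 0.0778 0.0953] [-0.0032  0.0148  2.3736  0.0401  0.6733 -0.0062] [-1.0046 -0.2506 -0.0153] 0.0009145845619870541
[[ 0.0803  0.9964 -0.0263]
 [ 0.0247 -0.0284 -0.9993]
 [-0.9965  0.0796 -0.0269]]
tilt 4.817391672237534 az 0.2987213193930316
```

>>> {"op": "step_arm", "data": {
  "steps": "8 -25 8 0; 15 -50 15 0; 20 -75 22 0; 20 -75 22 0; 20 -75 22 0"
}}

```text
time_s: 8.25
position: [0.2185, 0.0705, 0.1142]
eef_rot: [0.5, 0.52, 0.485, -0.493]
ft_force: [0.7, 0.2, -0.6]
gripper_width: 0.0006
```

```bash
python3 st.py
```

```text
8.25 [0.2185 0.0705 0.1142] [-0.0143 -0.0806  2.3755  0.0168  0.8053  0.0025] [ 0.6784  0.2422 -0.6288] 0.000622098513309584
[[ 0.0417  0.9987 -0.0279]
 [ 0.0115 -0.0284 -0.9995]
 [-0.9991  0.0413 -0.0127]]
tilt 2.4782862502456022 az 0.2693727162494547
```

>>> {"op": "step_arm", "data": {
  "steps": "25 0 2 0; 50 0 4 0; 60 -8 8 0; 60 -8 8 0; 60 -8 8 0"
}}

```text
time_s: 8.88
position: [0.2397, 0.0718, 0.0786]
eef_rot: [0.495, 0.51, 0.491, -0.504]
ft_force: [0.4, -0.5, -0.1]
gripper_width: 0.0007
```

```bash
python3 st.py
```

```text
8.875 [0.2397 0.0718 0.0786] [0.0081 0.0792 2.3764 0.0041 0.6756 0.0331] [ 0.3618 -0.4984 -0.1482] 0.0006734923933442477
[[ 0.0104  0.9995 -0.0281]
 [ 0.0026 -0.0282 -0.9996]
 [-0.9999  0.0103 -0.0029]]
tilt 0.6158244268863469 az 0.2488332973013587
```

>>> {"op": "step_arm", "data": {
  "steps": "-60 0 0 0; -120 0 0 0; -176 45 -35 0; -176 90 -70 0; -176 140 -105 0; -176 185 -140 0; -176 230 -170 0; -176 275 -200 0; -176 318 -233 0; -176 318 -233 0"
}}

```text
time_s: 10.12
position: [0.5648, 0.2969, 0.258]
eef_rot: [0.495, 0.51, 0.491, -0.503]
ft_force: [-1.1, -0.7, -0.0]
gripper_width: 0.0005
```

```bash
python3 - <<'E'
exec(open("st.py").read())
a,b=shot("scene",1),shot("top",1); cv2.imwrite("pics/scene2.png",a);cv2.imwrite("pics/top2.png",b)
f=4;c=lambda im,x,y:cv2.resize(im[y:y+100,x:x+100],None,fx=f,fy=f,interpolation=cv2.INTER_CUBIC)
cv2.imwrite("pics/crop3.png",np.hstack([c(a,320,110),c(b,190,145)]))
t=s["position"]+m[:,0]*.011; print("tip proj",proj("scene",t),proj("top",t))
E
```

```text
10.125 [0.5648 0.2969 0.258 ] [ 0.3766  0.3732  1.3752 -0.0011  1.3813  0.404 ] [-1.1298 -0.7253 -0.0011] 0.0005373962815397007
[[ 0.0115  0.9996 -0.0272]
 [ 0.0033 -0.0273 -0.9996]
 [-0.9999  0.0114 -0.0037]]
tilt 0.684869984323571 az 0.2834113758589225
tip proj [[374.548  143.6389]] [[218.4582 191.6706]]
```

View pics/crop3.png

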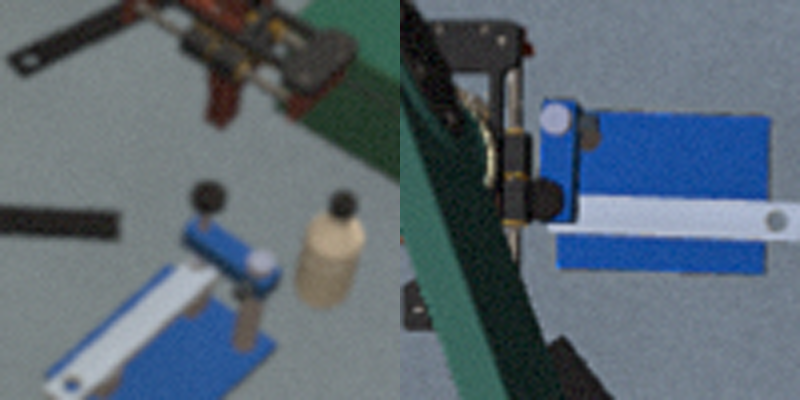

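The tips show at scene (375,141), in line with the projected (374.5,143.6), and sit above the knob at (372,159). Now I'll press down.

>>> {"op": "step_arm", "data": {
  "steps": "40 -2 0 0; 65 -2 0 0; 78 -2 0 0; 86 -2 0 0; 92 -2 0 0; 94 -2 0 0; 94 -2 0 0"
}}

```text
time_s: 11.1
position: [0.5619, 0.2958, 0.1647]
eef_rot: [0.495, 0.51, 0.491, -0.503]
ft_force: [0.4, 0.4, -0.1]
gripper_width: 0.0005
```

```bash
python3 st.py
```

```text
11.1 [0.5619 0.2958 0.1647] [ 0.3768  0.4467  1.497  -0.0015  1.1867  0.4053] [ 0.4123  0.4366 -0.0814] 0.0004652986614283378
[[ 0.011   0.9995 -0.028 ]
 [ 0.0028 -0.028  -0.9996]
 [-0.9999  0.0109 -0.0031]]
tilt 0.6488777514469445 az 0.25051267875272515
```

```bash
python3 - <<'E'
from h import *
a,b=shot("scene",2),shot("top",1)
f=8;c=lambda im,x,y:cv2.resize(im[y:y+60,x:x+50],None,fx=f,fy=f,interpolation=cv2.INTER_CUBIC)
cv2.imwrite("pics/crop4.png",np.hstack([c(a,350,135),c(cv2.imread("pics/scene1.png"),350,135)])); print(arm.state()["ft_force"])
E
```

```text
[ 0.26994133 -0.66532459 -0.43155937]
```

View pics/crop4.png

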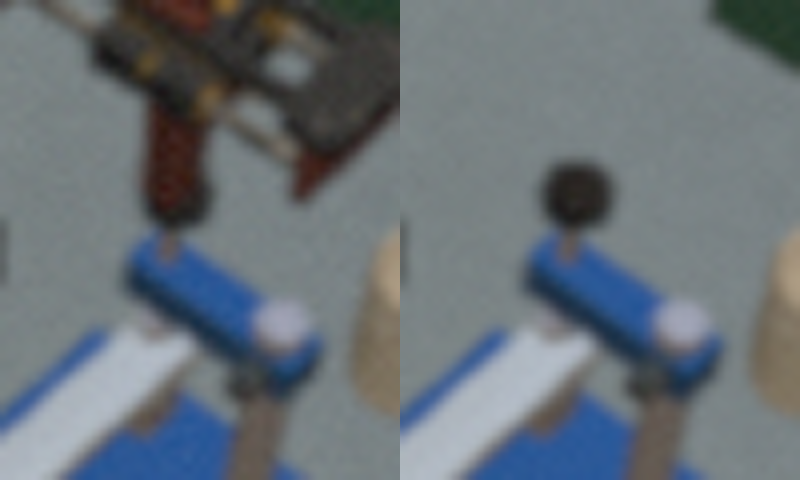

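The knob has hardly moved: it sits at crop (177,195) in both views, and the force is near 0 N. The tips seem to end higher than stated, so I'll go on gently and watch the force.

>>> {"op": "step_arm", "data": {
  "steps": "3 0 0 0; 6 0 0 0; 8 0 0 0; 8 0 0 0"
}}

```text
time_s: 11.75
position: [0.562, 0.2958, 0.1563]
eef_rot: [0.495, 0.51, 0.491, -0.504]
ft_force: [1.2, 0.4, 1.1]
gripper_width: 0.0005
```

```bash
python3 - <<'E'
from h import *
for i in range(6):
    im=cv2.cvtColor(arm.get_image("scene"),cv2.COLOR_RGB2BGR); s=arm.state(); print(s["time_s"],s["position"].round(4),s["ft_force"].round(2),s["effort"][1:3].round(2))
cv2.imwrite("pics/scene5.png",im)
E
```

```text
11.8 [0.562  0.2958 0.1564] [1.93 0.66 2.1 ] [-54.93 -24.17]
11.85 [0.562  0.2958 0.1564] [0.48 0.03 2.07] [-54.95 -24.21]
11.9 [0.562  0.2958 0.1565] [0.62 1.39 1.25] [-54.98 -24.24]
11.95 [0.5619 0.2958 0.1564] [0.87 1.99 1.83] [-54.99 -24.25]
12.0 [0.5619 0.2958 0.1565] [1.22 0.77 1.11] [-54.96 -24.2 ]
12.05 [0.5619 0.2958 0.1564] [1.23 0.47 1.8 ] [-54.92 -24.17]
```

>>> {"op": "step_arm", "data": {
  "steps": "3 0 0 0; 6 0 0 0; 8 0 0 0; 8 0 0 0"
}}

```text
time_s: 12.55
position: [0.5618, 0.2957, 0.1481]
eef_rot: [0.495, 0.51, 0.491, -0.504]
ft_force: [0.9, 0.9, 3.0]
gripper_width: 0.0004
```

```bash
cat > fz.py <<'E'
from h import *
F=[]
for i in range(4):
    im=cv2.cvtColor(arm.get_image("scene"),cv2.COLOR_RGB2BGR); s=arm.state(); F.append(s["ft_force"])
print(s["time_s"],s["position"].round(4),np.mean(F,0).round(2))
cv2.imwrite("pics/scene_f.png",im)
E
python3 fz.py
```

```text
12.75 [0.5618 0.2958 0.1484] [0.96 1.03 2.57]
```

>>> {"op": "step_arm", "data": {
  "steps": "2 0 0 0; 4 0 0 0; 4 0 0 0"
}}

```text
time_s: 13.12
position: [0.5619, 0.2957, 0.1441]
eef_rot: [0.495, 0.51, 0.491, -0.504]
ft_force: [0.5, 1.1, 2.9]
gripper_width: 0.0003
```

```bash
python3 fz.py
```

```text
13.325 [0.5619 0.2958 0.1443] [0.89 0.94 3.03]
```

>>> {"op": "step_arm", "data": {
  "steps": "1 0 0 0; 2 0 0 0; 3 0 0 0; 3 0 0 0"
}}

```text
time_s: 13.82
position: [0.5619, 0.2957, 0.1413]
eef_rot: [0.495, 0.51, 0.491, -0.504]
ft_force: [1.3, 0.3, 2.7]
gripper_width: 0.0001
```

```bash
python3 fz.py
```

```text
14.025 [0.5619 0.2958 0.1413] [0.76 0.48 2.52]
```

>>> {"op": "step_arm", "data": {
  "steps": "1 0 0 0; 2 0 0 0; 3 0 0 0; 3 0 0 0"
}}

```text
time_s: 14.52
position: [0.5619, 0.2958, 0.1388]
eef_rot: [0.495, 0.51, 0.491, -0.504]
ft_force: [-1.1, -0.8, 8.2]
gripper_width: 0.0008
```

```bash
python3 fz.py
```

```text
14.725 [0.5619 0.2958 0.1388] [-1.31 -0.25  7.63]
```

Contact shows clearly: the force jumped from 3 N to 7.6 N within 2.5 mm. I'll ease back about 1.5 mm and hold for a second.

>>> {"op": "step_arm", "data": {
  "steps": "-1.5 0 0 0; -1.5 0 0 0; -1.5 0 0 0; -1.5 0 0 0; -1.5 0 0 0; -1.5 0 0 0; -1.5 0 0 0; -1.5 0 0 0; -1.5 0 0 0"
}}

```text
time_s: 15.85
position: [0.5619, 0.2958, 0.1401]
eef_rot: [0.495, 0.51, 0.491, -0.504]
ft_force: [0.3, -0.2, 4.8]
gripper_width: 0.0004
```

```bash
python3 fz.py; python3 - <<'E'
from h import *
a=cv2.imread("pics/scene_f.png");f=8;c=lambda im,x,y:cv2.resize(im[y:y+60,x:x+50],None,fx=f,fy=f,interpolation=cv2.INTER_CUBIC)
cv2.imwrite("pics/crop5.png",np.hstack([c(a,350,135),c(cv2.imread("pics/scene1.png"),350,135)]))
E
```

```text
16.05 [0.5619 0.2958 0.1401] [-0.37  0.36  5.39]
```

View pics/crop5.png

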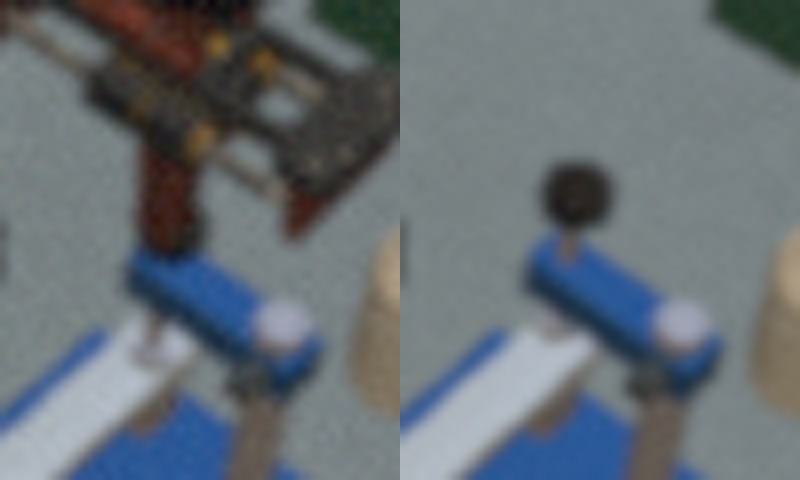

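The foot now rests on the strip at crop (150,348), with the knob just above the arm. It was held for over 1.3 s at about 5 N. Next I'll rise and refit the strip.

>>> {"op": "step_arm", "data": {
  "steps": "-15 0 0 0; -35 0 0 0; -60 0 0 0; -90 0 0 0; -100 0 40 0; -100 0 80 0",
  "jaw": 0
}}

```text
time_s: 16.8
position: [0.5586, 0.215, 0.2411]
eef_rot: [0.495, 0.51, 0.491, -0.503]
ft_force: [0.7, 0.3, -0.2]
gripper_width: 0.0571
```

```bash
python3 - <<'E'
exec(open("st.py").read())
def fit(P,x0):
    P=[(n,np.array(p)/1e3,np.array(o)-.375) for n,p,o in P]
    f=lambda v:np.concatenate([proj(n,np.r_[v[:2],0]+Rz(v[2])@p)[0]-o for n,p,o in P])
    q=least_squares(f,x0); print(q.x,q.cost,q.fun.round(1)); return q.x
S=[("scene",(-100,-15,52),(337,212.2)),("scene",(-80,0,52),(338,206)),("top",(-100,15,52),(290.25,205)),("top",(-100,-15,52),(290.5,196)),("top",(-80,0,52),(284.25,200)),("top",(100,15,52),(227,203))]
fit(S,[.55,.2,1.57])
# strip in the top image: bright pixels between x 236..288 -> edges/centre line
im=cv2.imread("pics/top1.png").astype(float).mean(2)
rows=[]
for x in range(240,278):
    col=im[185:215,x]; w=np.clip(col-140,0,None); rows.append((x,(w*np.arange(185,215)).sum()/w.sum(),(col>145).sum()))
rows=np.array(rows); p=np.polyfit(rows[:,0],rows[:,1],1); print("line",p,rows[::8],np.std(rows[:,1]-np.polyval(p,rows[:,0])))
def back(u,z):
    g=lambda v:proj("top",[v[0],v[1],z])[0]-u
    return least_squares(g,[.5,.2]).x
a=back([240,np.polyval(p,240)],.052);b=back([277,np.polyval(p,277)],.052); print(a,b,"yaw",np.arctan2(*(a-b)[::-1]))
E
```

```text
16.8 [0.5586 0.215  0.2411] [ 0.2522  0.3269  1.4879 -0.0003  1.3146  0.279 ] [ 0.7451  0.2866 -0.1599] 0.05705696992825516
[[ 0.0118  0.9996 -0.0267]
 [ 0.0028 -0.0267 -0.9996]
 [-0.9999  0.0118 -0.0031]]
tilt 0.6970412675193548 az 0.23160493839238774
[0.5561 0.2185 1.5078] 0.18836348785299392 [ 0.3 -0.  -0.   0.1  0.1  0.2  0.2 -0.3 -0.1  0.3 -0.2 -0. ]
line [  0.0355 189.5594] [[240.     197.9628   9.    ]
 [248.     198.5336  10.    ]
 [256.     198.9675   9.    ]
 [264.     198.931    9.    ]
 [272.     198.8985   9.    ]] 0.19103635053682472
[0.5605 0.2763] [0.5532 0.16  ] yaw 1.5080982787343742
```

>>> {"op": "step_arm", "data": {
  "steps": "40 -2 0 0.036; 80 -3 -1 0.036; 120 -3 -2 0.036; 150 -3 -2 0.036; 150 -3 -2 0.036"
}}

```text
time_s: 17.42
position: [0.5546, 0.2173, 0.0875]
eef_rot: [0.485, 0.517, 0.483, -0.514]
ft_force: [-1.0, 0.3, 0.4]
gripper_width: 0.0878
```

```bash
python3 - <<'E'
exec(open("st.py").read())
a,b=shot("scene",2),shot("top",1)
P=s["position"]
for sg in(1,-1):
  for k in(.011,-.009): print(sg,k,proj("scene",P+m[:,0]*k+sg*m[:,1]*.044).round(1))
f=8;c=lambda im,x,y:cv2.resize(im[y:y+60,x:x+50],None,fx=f,fy=f,interpolation=cv2.INTER_CUBIC)
cv2.imwrite("pics/crop6.png",np.hstack([c(a,330,155),c(b,230,165)]))
E
```

```text
17.425 [0.5546 0.2173 0.0875] [ 0.2576  0.4864  1.6551 -0.0003  0.9955  0.3218] [-1.0194  0.2838  0.4066] 0.08782966836198768
[[ 0.0045  0.9979 -0.064 ]
 [ 0.0009 -0.064  -0.998 ]
 [-1.      0.0044 -0.0012]]
tilt 0.2613657964056794 az 0.2038611556475113
1 0.011 [[362.6 195.2]]
1 -0.009 [[363.1 191.9]]
-1 0.011 [[343.5 180.8]]
-1 -0.009 [[343.8 177.4]]
```

View pics/crop6.png

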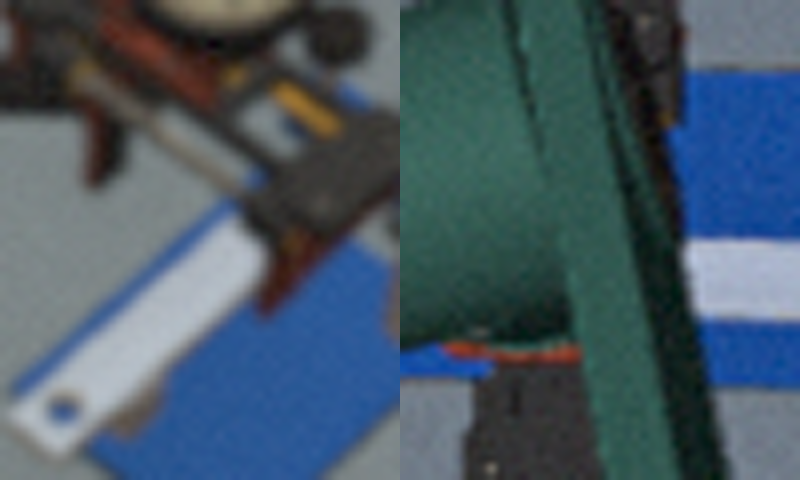

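The open fingers straddle the strip, with tips at scene (363,194) and (342,178). I'll lower and close.

>>> {"op": "step_arm", "data": {
  "steps": "25 1 0 0; 45 1 0 0; 54 1 0 0; 60 1 0 0; 60 1 0 0"
}}

```text
time_s: 18.2
position: [0.5592, 0.2182, 0.03]
eef_rot: [0.486, 0.519, 0.482, -0.512]
ft_force: [0.4, 0.3, 0.6]
gripper_width: 0.0876
```

>>> {"op": "step_arm", "data": {
  "steps": "0 0 0 0; 0 0 0 0; 0 0 0 0; 0 0 0 0; 0 0 0 0; 0 0 0 0; 0 0 0 0; 0 0 0 0",
  "jaw": 1
}}

```text
time_s: 19.2
position: [0.5586, 0.2181, 0.0295]
eef_rot: [0.486, 0.519, 0.482, -0.513]
ft_force: [-0.7, -0.4, -0.4]
gripper_width: 0.03
```

```bash
python3 st.py
```

```text
19.2 [0.5586 0.2181 0.0295] [ 0.2571  0.5666  1.6924 -0.0002  0.8723  0.3212] [-0.7131 -0.4434 -0.3906] 0.03002726420479635
[[ 0.01    0.9979 -0.0639]
 [ 0.0025 -0.0639 -0.998 ]
 [-0.9999  0.0098 -0.0031]]
tilt 0.5877405113404537 az 0.24386109949707716
```

>>> {"op": "step_arm", "data": {
  "steps": "-5 0 0 0; -10 0 0 0; -11 0 0 0; -11 -15 0 0; -11 -40 1 0; -11 -70 2 0; -11 -100 3 0; -11 -130 5 0; -11 -150 5 0; -50 -155 5 0; -100 -155 5 0; -150 -155 5 0"
}}

```text
time_s: 20.7
position: [0.4015, 0.2226, 0.1792]
eef_rot: [0.486, 0.519, 0.482, -0.512]
ft_force: [0.2, 0.5, -1.8]
gripper_width: 0.0297
```

```bash
python3 - <<'E'
exec(open("st.py").read())
a=shot("scene",1); cv2.imwrite("pics/scene7.png",a)
P=s["position"]; print("tcp px",proj("scene",P))
cv2.imwrite("pics/crop7.png",cv2.resize(a[90:240,220:420],None,fx=4,fy=4,interpolation=cv2.INTER_CUBIC))
E
```

```text
20.7 [0.4015 0.2226 0.1792] [ 0.3567  0.1887  1.8538 -0.0014  1.0887  0.4212] [ 0.1598  0.4847 -1.8002] 0.0297347545187423
[[ 0.0101  0.9979 -0.0638]
 [ 0.0025 -0.0638 -0.998 ]
 [-0.9999  0.01   -0.0031]]
tilt 0.5983920748960707 az 0.2398670869557417
tcp px [[320.4418 145.6373]]
```

View pics/crop7.png

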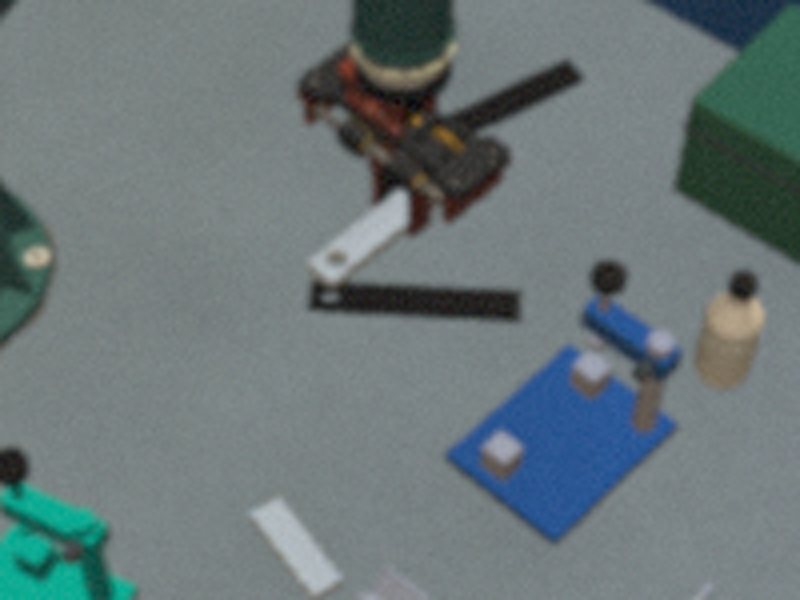

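The strip is out and held. Its hole is near scene (304,154), and the gauge stands with both parallels empty and its knob raised. Next I'll turn the jaws to the camera's tilt-axis heading and go out to the reach limit to build the tilt.

>>> {"op": "step_arm", "data": {
  "steps": "-27 51 -7 -0.05; -54 102 -15 -0.1; -81 153 -22 -0.15; -108 204 -30 -0.2; -135 255 -37 -0.25; -162 306 -45 -0.3; -189 358 -52 -0.34; -216 409 -60 -0.37; -216 465 -82 -0.37; -216 520 -103 -0.37; -216 576 -125 -0.37; -216 632 -147 -0.37"
}}

```text
time_s: 22.25
position: [0.9012, 0.2845, 0.3513]
eef_rot: [0.585, 0.437, 0.555, -0.398]
ft_force: [-0.4, -0.3, -1.8]
gripper_width: 0.0297
```

```bash
python3 st.py
```

```text
22.25 [0.9012 0.2845 0.3513] [ 0.231   0.8956  0.2142  0.0047  1.9623 -0.0732] [-0.4024 -0.3294 -1.8178] 0.029692538568711988
[[ 0.0666  0.9512  0.3013]
 [ 0.0201  0.3007 -0.9535]
 [-0.9976  0.0695  0.0009]]
tilt 3.9868604667769563 az 0.2935205394232676
```

>>> {"op": "step_arm", "data": {
  "steps": "-15 60 0 0; -30 120 0 0; -45 180 0 0; -60 240 0 0; -75 300 0 0; -90 360 0 0; -90 360 0 0; -90 360 0 0"
}}

```text
time_s: 23.25
position: [0.9372, 0.2957, 0.3231]
eef_rot: [0.596, 0.453, 0.542, -0.381]
ft_force: [-0.2, -0.2, -0.6]
gripper_width: 0.0297
```

```bash
python3 st.py
```

```text
23.25 [0.9372 0.2957 0.3231] [ 0.2319  0.9281  0.2152  0.0091  1.8705 -0.0708] [-0.1785 -0.2197 -0.6345] 0.029678430899458003
[[ 0.122   0.9457  0.3012]
 [ 0.0378  0.2988 -0.9536]
 [-0.9918  0.1277  0.0007]]
tilt 7.3393795306493566 az 0.3003243348730377
```

>>> {"op": "step_arm", "data": {
  "steps": "-15 60 0 0; -30 120 0 0; -45 180 0 0; -60 240 0 0"
}}

```text
time_s: 23.75
position: [0.962, 0.3035, 0.3222]
eef_rot: [0.608, 0.47, 0.528, -0.362]
ft_force: [0.0, -0.5, -2.2]
gripper_width: 0.0296
```

>>> {"op": "step_arm", "data": {
  "steps": "-15 60 0 0; -30 120 0 0; -45 180 0 0; -60 240 0 0"
}}

```text
time_s: 24.25
position: [0.9835, 0.3104, 0.3307]
eef_rot: [0.619, 0.486, 0.513, -0.343]
ft_force: [-0.3, 0.4, -1.4]
gripper_width: 0.0294
```

>>> {"op": "step_arm", "data": {
  "steps": "-15 60 0 0; -30 120 0 0; -45 180 0 0; -60 240 0 0"
}}

```text
time_s: 24.75
position: [1.0016, 0.3161, 0.3477]
eef_rot: [0.629, 0.502, 0.497, -0.323]
ft_force: [-0.8, 0.9, -1.8]
gripper_width: 0.0297
```

```bash
python3 st.py
```

```text
24.75 [1.0016 0.3161 0.3477] [ 0.2318  0.919   0.2154  0.0225  1.6914 -0.068 ] [-0.7647  0.8683 -1.7624] 0.02966473989387636
[[ 0.297   0.9061  0.3011]
 [ 0.093   0.2864 -0.9536]
 [-0.9503  0.3112  0.0008]]
tilt 18.134438365847014 az 0.30352062990941203
```

>>> {"op": "step_arm", "data": {
  "steps": "-15 60 0 0; -30 120 0 0; -45 180 0 0; -60 240 0 0"
}}

```text
time_s: 25.25
position: [1.0165, 0.3209, 0.3728]
eef_rot: [0.639, 0.518, 0.481, -0.302]
ft_force: [-0.6, 0.5, -1.7]
gripper_width: 0.0298
```

>>> {"op": "step_arm", "data": {
  "steps": "-15 60 0 0; -30 120 0 0; -45 180 0 0; -60 240 0 0"
}}

```text
time_s: 25.75
position: [1.0277, 0.3245, 0.4041]
eef_rot: [0.649, 0.533, 0.464, -0.282]
ft_force: [-0.2, -0.3, -1.1]
gripper_width: 0.0299
```

```bash
python3 st.py
```

```text
25.75 [1.0277 0.3245 0.4041] [ 0.2303  0.8779  0.2153  0.0318  1.6041 -0.0675] [-0.2325 -0.3006 -1.1101] 0.029904436529627012
[[ 0.411   0.8605  0.3012]
 [ 0.129   0.2721 -0.9536]
 [-0.9025  0.4308  0.0008]]
tilt 25.517173082536935 az 0.3041948921368454
```

The tilt is now 25.5° at heading 0.304, as needed, with the tool's z level along the camera's tilt axis. I'll move to 100 mm above the target.

>>> {"op": "step_arm", "data": {
  "steps": "-15 -48 25 0; -30 -96 50 0; -45 -144 75 0; -60 -192 99 0; -75 -240 124 0; -90 -288 149 0; -105 -336 174 0; -120 -384 199 0; -136 -432 224 0; -151 -480 249 0; -166 -528 273 0; -181 -577 298 0"
}}

```text
time_s: 27.25
position: [0.5454, -0.141, 0.3192]
eef_rot: [0.65, 0.533, 0.463, -0.282]
ft_force: [-0.6, -1.5, -2.0]
gripper_width: 0.0296
```

>>> {"op": "step_arm", "data": {
  "steps": "0 0 0 0; 0 0 0 0; 0 0 0 0"
}}

```text
time_s: 27.62
position: [0.5476, -0.1392, 0.3192]
eef_rot: [0.649, 0.533, 0.464, -0.281]
ft_force: [0.5, -0.0, -2.3]
gripper_width: 0.0298
```

```bash
python3 - <<'E'
exec(open("st.py").read())
a,b=shot("scene",2),shot("top",2); cv2.imwrite("pics/scene8.png",a);cv2.imwrite("pics/top8.png",b)
P=s["position"]; T=lambda v:P+m@np.array(v)
h=T([-.0225,0,.08]); print("hole top px",proj("scene",h),proj("top",h))
f=6;hs=proj("scene",h)[0].astype(int);ht=proj("top",h)[0].astype(int)
def c(im,u):
    x,y=max(u[0]-33,0),max(u[1]-40,0); z=cv2.resize(im[y:y+80,x:x+66],None,fx=f,fy=f,interpolation=cv2.INTER_CUBIC)
    for k in range(0,66,10): cv2.putText(z,str(x+k),(k*f,10),0,.35,(0,255,255),1); z[:6,k*f+f//2]=(0,255,255)
    for k in range(0,80,10): cv2.putText(z,str(y+k),(0,k*f+8),0,.35,(0,255,255),1); z[k*f+f//2,:6]=(0,255,255)
    return z
cv2.imwrite("pics/crop8.png",np.hstack([c(a,hs),c(b,ht)]))
E
```

```text
27.625 [ 0.5476 -0.1392  0.3192] [-0.6165  0.0447  1.7494  0.396   1.0992 -1.0618] [ 0.4968 -0.0422 -2.3473] 0.029752639090360803
[[ 0.4116  0.8596  0.3027]
 [ 0.1294  0.2736 -0.9531]
 [-0.9021  0.4315  0.0014]]
tilt 25.563109173959248 az 0.3046342933323319
hole top px [[258.9648 236.3142]] [[422.3814 183.809 ]]
```

View pics/crop8.png

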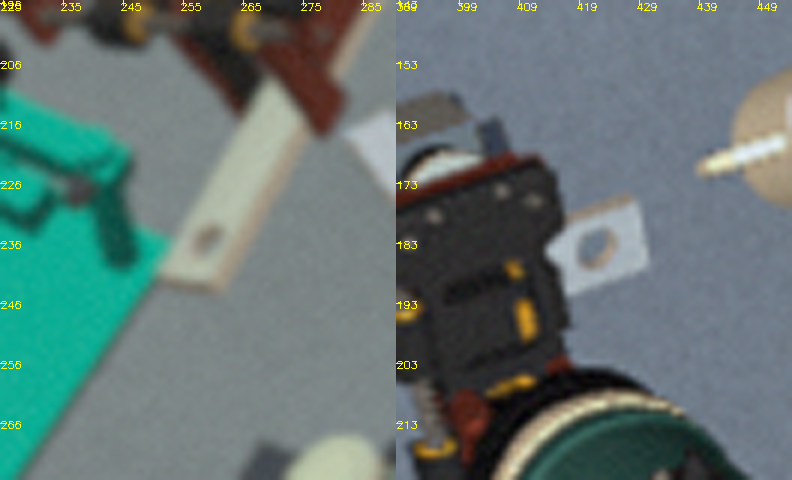

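The hole shows at scene (259.2,235.2) and top (422.3,183.9), against predicted (259.0,236.3) and (422.4,183.8). I'll lower to the focus, measure there and overlay the model.

>>> {"op": "step_arm", "data": {
  "steps": "23 -11 0 0; 45 -22 0 0; 68 -32 0 0; 85 -41 0 0; 90 -43 0 0; 90 -43 0 0; 90 -43 0 0"
}}

```text
time_s: 28.7
position: [0.5475, -0.1403, 0.22]
eef_rot: [0.649, 0.533, 0.463, -0.282]
ft_force: [0.6, -0.4, -2.5]
gripper_width: 0.0297
```

```bash
cat > fin.py <<'E'
import sys
exec(open("st.py").read())
print("tri prev",tri([259.25,235.25],[422.25,183.9]))
a,b=shot("scene",3),shot("top",3); cv2.imwrite("pics/scene9.png",a);cv2.imwrite("pics/top9.png",b)
P=s["position"]; T=lambda v:P+m@np.array(v)
print("hole under",T([-.0125,0,.08]))
h=T([-.0225,0,.08]); f=6
out=[]
for n,im in(("scene",a),("top",b)):
    u=proj(n,h)[0]; print(n,"hole top px",u); x,y=(u-[33,40]).astype(int)
    z=cv2.resize(im[y:y+80,x:x+66],None,fx=f,fy=f,interpolation=cv2.INTER_CUBIC)
    for tx in(-.0225,-.0125):
        L=[T([tx,-.015,.0]),T([tx,-.015,.1]),T([tx,.015,.1]),T([tx,.015,.0])]
        cv2.polylines(z,[((proj(n,L)-[x,y]+.5)*f-.5).round().astype(np.int32)],False,(0,0,255) if tx<-.02 else (255,0,255),1)
    cc=[T([-.0225,.008*np.cos(t),.08+.008*np.sin(t)]) for t in np.linspace(0,6.28,30)]
    cv2.polylines(z,[((proj(n,cc)-[x,y]+.5)*f-.5).round().astype(np.int32)],True,(0,0,255),1)
    for k in range(0,66,10): cv2.putText(z,str(x+k),(k*f,10),0,.35,(0,255,255),1)
    for k in range(0,80,10): cv2.putText(z,str(y+k),(0,k*f+8),0,.35,(0,255,255),1)
    out.append(z)
cv2.imwrite("pics/crop9.png",np.hstack(out))
E
python3 fin.py
```

```text
28.7 [ 0.5475 -0.1403  0.22  ] [-0.6185  0.15    1.897   0.467   0.8686 -1.1896] [ 0.5512 -0.4145 -2.5477] 0.029710972683102937
[[ 0.4124  0.8597  0.3014]
 [ 0.1284  0.2727 -0.9535]
 [-0.9019  0.4319  0.0021]]
tilt 25.58721810810653 az 0.3017576376215652
tri prev (array([ 0.5622, -0.2169,  0.3429]), array([-0.1104, -0.0053, -0.0724, -0.0748]))
hole under [ 0.5664 -0.2182  0.2315]
scene hole top px [262.2314 254.067 ]
top hole top px [412.2453 187.7288]
```

View pics/crop9.png

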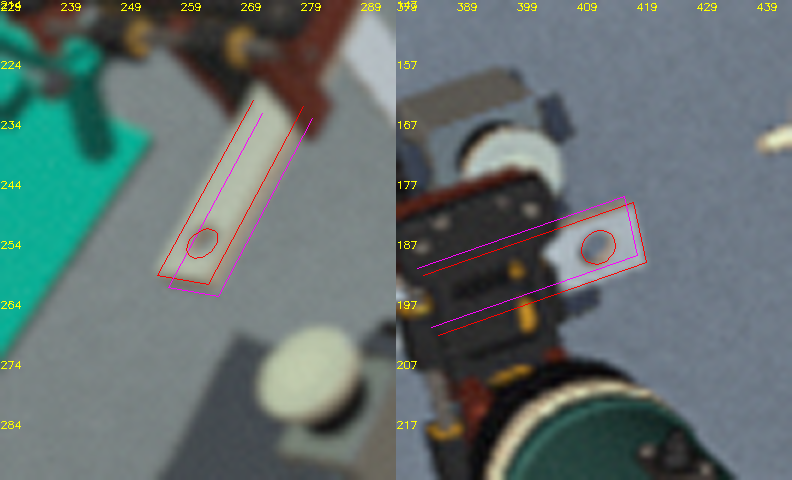

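The overlay matches the strip within about 0.7 px in both views: the hole is at scene (263,253.6) against predicted (262.2,254.1), and at top (412.3,187.7), on the prediction. The strip stands a millimetre or two past the focus, so I'll nudge it 1.5 mm toward the lens, settle, check and hand in.

>>> {"op": "step_arm", "data": {
  "steps": "1 0 0 0; 1.5 0 0 0; 1.5 0 0 0; 1.5 0 0 0; 1.5 0 0 0; 1.5 0 0 0"
}}

```text
time_s: 29.75
position: [0.5474, -0.1399, 0.2177]
eef_rot: [0.649, 0.533, 0.464, -0.282]
ft_force: [0.4, 0.9, -1.4]
gripper_width: 0.0297
```

```bash
python3 - <<'E'
exec(open("st.py").read())
print("hole under",s["position"]+m@[-.0125,0,.08],"qd",abs(s["qd"]).max())
print("focus est",[.566,-.218,.230],"angle to LOS deg",np.degrees(np.arccos(-m[:,0]@[-.411,-.1297,.9025])),"length err",np.degrees(np.arccos(abs(m[:,2]@[np.sin(.306),-np.cos(.306),0]))))
arm.hand_in()
E
```

```text
29.75 [ 0.5474 -0.1399  0.2177] [-0.6176  0.1533  1.8993  0.4681  0.8646 -1.1907] [ 0.3547  0.9148 -1.4089] 0.029657422661078493
[[ 0.4111  0.8604  0.3012]
 [ 0.1291  0.2721 -0.9536]
 [-0.9024  0.4309  0.0008]]
tilt 25.5247703296031 az 0.30424747540119484
hole under [ 0.5663 -0.2177  0.229 ] qd 0.0014045402993162468
focus est [0.566, -0.218, 0.23] angle to LOS deg nan length err 0.04689330968719946
the job is handed in; nothing more can be done<stdin>:3: RuntimeWarning: invalid value encountered in arccos
```

I gauged the strip, drew it out from under the gauge and held it up to the inspection camera. The job was handed in at 29.75 s with the strip still gripped in the air.

- **Gauging:** I pushed the knob down with closed fingers until the foot rested on the strip. The force rose from about 3 N to 7.6 N, then eased to about 5 N and was held for a little over 1.3 s. The gauge then rose by itself, and a later picture shows the knob raised.
- **Drawing out:** I gripped the strip across its width (opening 30 mm), raised it about 11 mm and drew it out on the open side.
- **Tilting:** The rows can only turn the tool about its own axis. I got the 25.5° tilt by repeatedly commanding poses just beyond the arm's reach.
- **Final position:** Computed from the arm's pose, the hole underside is at (0.5663, -0.2177, 0.2290). My estimate of the focus is (0.566, -0.218, 0.230), good to about 2–3 mm.
- **Final attitude:** The tool axis lies along the estimated line of sight to within rounding; the script's own angle check came out as NaN for that reason. The camera's tilt is uncertain by about 0.7°. The strip's length is within 0.05° of the estimated tilt axis, and the arm was steady.

These checks disagreed or were left undone:

- **Finger reach:** The closed fingers met the knob about 20 mm later than the stated fingertip length implies, so I went by force there.
- **Strip height:** The image triangulation put the held hole about 3 mm higher than the arm's pose did.
- **Bystanders:** After the last 1.5 mm nudge I took no further picture, and the bystanders were not checked one by one.

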